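# Fold down the stem stops round a plant ring

## Robot

A 6-joint arm with a two-finger parallel gripper is mounted at the origin on the work surface. World frame = base frame: x ahead of the robot, y to its left, z up, the work surface at z = 0. Lengths are in m, angles in rad, forces in N, time in s.
With the tool pointing down it reaches from about 0.25 to 0.85 m from the base axis. Payload 12.5 kg.
Tool frame: the origin (TCP) lies on the mounting face of the last link; the fingertips stand 186 mm ahead of it and the grasp point (between the pads) lies 167 mm ahead of it; z points along the fingers, y is the line along which they close (so a half turn about z gives the same grasp; the last joint's range is limited). The gripper opens to 93 mm and grips with 3 to 60 N. Pads are 15 mm wide; open, the fingers measure 128 mm over their backs; the gripper's body (75 mm by 188 mm) begins 65 mm behind the grasp point.
Start: joints at [-1.303, 0.351, 1.652, -0, 1.139, -0.085], TCP at [0.19, -0.516, 0.405] pointing down, gripper open.
Joint ranges: [-2.75, 2.75], [-0.79, 2.1], [0.01, 2.65], [-1.57, 4.71], [0.07, 3.14], [-2.87, 2.87]. Speed limits (rad/s): [2.22, 2.22, 2.79, 3.14, 3.14, 3.14].

## Interface

Orientations are given as a rotation vector (axis times angle).
In Python, from plant import manip gives the robot as it stands. The module is installed in compiled form; this text tells all that it offers.
- The arm moves only by the tool drive_tool, never from a script. Its argument "rows" is a list that holds one entry, the list of rows, each a list of 6 numbers: the shift along the world's x, y, z in units of 20 mm (1.0 is 20 mm), then the turn, a rotation vector about the world's x, y, z in units of 180 degrees (1.0 is 180 degrees). In form: [[[x, y, z, rx, ry, rz], ...]]. A call has 1 to 5 rows; each row shifts and turns the commanded pose from where the row before left it; what a row does not reach is not made up. A row lasts 1/12 s, in which the tool goes at most 41.7 mm and 7.16 degrees, less where a joint would pass 70% of its speed; a pose out of reach is approached as far as the arm can. A call with a number of a shift or a turn outside -1 to 1 is refused whole. A call with a gripper value outside its range is refused whole. "jaw" is the closure, from 0 (fully open) to 1 (shut), set as the call begins (left out, the last holds). The fingers move at their own pace and stop on an object; "newtons" is the grip in N (left out, the last holds). Time passes only in rows, so rows that do not move let the fingers close. It gives the time, the measured TCP pose, the force, the opening and the grip force at its end, in the units of the state.
- manip.observe(): the state, without advancing time (a new reading comes with each control period).
- manip.read_camera(name): name is "side" or "top"; returns a dict with "img" (420x560x3 uint8, blue, green, red), "intrinsics" (3x3 intrinsics, pixels), "dist_coeffs" ([k1, k2, p1, p2, k3] as OpenCV has them; the pictures are not rectified), "origin" and "attitude" of the camera in the world. Camera axes: x right, y down, z forward; pixel columns grow to the right and rows downward; lengths in m; the calibration is good to about 2 mm. A picture is of the moment at which its call begins. There is no depth.
- manip.job_done(): hands the job in; it is judged then, once.
Trained networks look in the newest picture that a camera, given by its name, has taken for a name from the list of things; names that differ only in an ending like _2 or _b are one class to them, and where a whole thing is asked for, a point or a joint stands for the part that bears it (a point fixed in the world has none). Each returns a list of dicts, best first, with "confidence" (0 to 1); they miss things now and then, are a little off and sometimes report something else, mostly with a low value. They report only what shows in the picture. A call takes as long as a camera call. They do not tell look-alikes from the thing itself.
- manip.look_for(camera, thing): "centre" ([column, row] in pixels, amid what is visible of it).
The state is a dict: "clock": time; "joint_positions": joint angles; "joint_vel": joint speeds; "joint_efforts": joint torques, N m; "ee_pos": TCP position; "tcp_rot": TCP orientation; "force": force on the tool from outside, world axes, zero at the start; "wrist_torque": the same for the moment, N m; "width": finger opening in m; "grip_force": force on a finger pad.
Only numpy, scipy, OpenCV 4.12 (cv2) and the standard library are available. Lean on these libraries where they do the work, as an engineer would, in place of code of your own. Each camera call takes 0.05 s, during which the arm holds its last target. There are 200 camera calls.

## Task

Fold down the six upright stem stops on the white plant ring so it can be stacked on the rack: starting from the end with the round eyelet, run the fingertips lightly round the hoop just above the bar, pushing each stop down along the bar in turn until all six lie flat. Leave the ring lying where it is, neither lifted nor shoved along, leave the bowl inside it and the other things alone, and finish with the hand clear.

Things in the scene. Friction and masses are not known exactly. Their poses are not given: they have to be found in the camera images.
- ring: White plastic plant ring, loose on the stool's step: C-shaped hoop of round bar 14 mm thick, mean radius 85 mm, 250 g. Origin: centre of the hoop, at its underside (step top, height 0); z up. Angle a: about z from the ring's +x, counter-clockwise from above. Bar from a = -2.6 rad (eyelet end) through 0 to +2.6 (plain end); opening faces -x. Six stem stops stand on it, 0.64 rad apart.
- eye (a point): Centre of the flat round eyelet (38 mm across, 10 mm high) just beyond the ring's bar at a = -2.6 rad; it marks the end to start from.
- stool: Folding aluminium step stool, fixed; top step 360 x 600 mm with a dark rubber tread, its upper face at height 0. Origin at the centre of that face, z up, y along its long side.
- canister: Bystander, loose: white enamel canister with a lid and small knob, 94 mm across, 92 mm high; origin at the centre of its underside.
- bowl: Bystander, loose: small olive-wood bowl standing inside the hoop, 68 mm across, 34 mm high; origin at the centre of its underside.
- snips: Bystander, loose: snips lying flat, 170 mm long, up to 58 mm wide, 17 mm high; origin under the pivot, blades towards its +x.
- pot: Bystander, loose: terracotta pot, 76 mm across, 72 mm high; origin at the centre of its underside.
- jar: Bystander, loose: jar with a steel cap, 66 mm across, 80 mm high; origin at the centre of its underside.
- stop0 (a joint): The first stem stop counted from the eyelet end (a = -1.60 rad on the ring): tab 30 mm tall, 18 wide across the bar, 4 thick, hinged at its foot across the bar 15 mm above the step (knuckle top 19 mm). 0 = upright, grows to 1.5 rad as it folds along the bar away from the eyelet end (counter-clockwise from above); not the other way. Folds with 0.2 N at its top, stays where left.
- stop1 (a joint): The second stem stop from the eyelet end (a = -0.96 rad), same as stop0. 0 = upright, 1.5 rad = flat.
- stop2 (a joint): The third stem stop from the eyelet end (a = -0.32 rad), same as stop0. 0 = upright, 1.5 rad = flat.
- stop3 (a joint): The fourth stem stop from the eyelet end (a = +0.32 rad), same as stop0. 0 = upright, 1.5 rad = flat.
- stop4 (a joint): The fifth stem stop from the eyelet end (a = +0.96 rad), same as stop0. 0 = upright, 1.5 rad = flat.
- stop5 (a joint): The sixth and last stem stop from the eyelet end (a = +1.60 rad), same as stop0. 0 = upright, 1.5 rad = flat.
There are look-alikes about, which are no part of the job. Leave any black look-alike of the ring alone.

How it is judged:
On the way, in this order (a step that is already met when the one before it is completed fails the run):
1. the first stop from the eyelet end is folded down (value of joint stop0 above 1.1 rad), for 0.05 s.
2. the second stop from the eyelet end is folded down (value of joint stop1 above 1.1 rad), for 0.05 s.
3. the third stop from the eyelet end is folded down (value of joint stop2 above 1.1 rad), for 0.05 s.
4. the fourth stop from the eyelet end is folded down (value of joint stop3 above 1.1 rad), for 0.05 s.
5. the fifth stop from the eyelet end is folded down (value of joint stop4 above 1.1 rad), for 0.05 s.
6. the sixth and last stop from the eyelet end is folded down (value of joint stop5 above 1.1 rad), for 0.05 s.
At the end, for the whole second after the job is handed in: All six stops folded down past 1.1 rad (63 degrees), the ring at rest flat on the step with its centre within 30 mm of where it was, and every bystander within 20 mm of where it was (value of joint each of stop0, stop1, stop2, stop3, stop4, stop5 above 1.1 rad and distance of ring from where it was at the start of the episode below 0.03 m and height (world z) of ring below 0.01 m and angle between ring's own z axis and vertical below 0.1 rad and linear speed of ring below 0.02 m/s and distance of each of canister, bowl, snips, pot, jar from where it was at the start of the episode below 0.02 m); the robot touches nothing.
It fails at once if the ring is lifted or tipped (height (world z) of ring above 0.015 m or angle between ring's own z axis and vertical above 0.2 rad).
It fails at once if the ring is shoved more than 30 mm (distance of ring from where it was at the start of the episode above 0.03 m).
It fails at once if the fingers press on the ring or its stops with more than 20 N (contact force between the fingers and ring above 20 N).
It fails at once if a bystander is moved more than 20 mm (distance of any of canister, bowl, snips, pot, jar from where it was at the start of the episode above 0.02 m).
It also fails if it takes over 51 s, if anything falls off the work surface, if the arm or the gripper's body presses on something with over 40 N, if the wrist force passes 120 N, or if a joint passes its speed limit or range.

## Working session

There is one attempt and no reset: what is moved stays moved. The work goes in short steps, Python scripts to look and compute and a tool call to move; the robot and the scene stay as the last step left them, time stands still between calls to the robot, and variables do not carry over. Pictures are saved under pics/ and viewed, at most 10 in all, crops included, and the job is handed in when it is done.

Besides the shell and the picture viewer there is one more tool, called as name([rows], argument=value, ...), one row to a line, values as JSON. drive_tool: Moves the arm, as the interface text tells. Shifts and turns lie within -1 to 1; 1 stands for 20 mm of shift or 180 degrees of turn. Its arguments: {"type":"object","properties":{"rows":{"type":"array"},"jaw":{"type":"number"},"newtons":{"type":"number"}},"required":["rows"]}

```bash
mkdir -p pics; cat > h.py <<'E'
import numpy as np, cv2
from plant import manip
from scipy.spatial.transform import Rotation as R
def cam(n):
    d=manip.read_camera(n); return d
def Rm(d):
    a=np.array(d['attitude'],float)
    return a if a.shape==(3,3) else (R.from_rotvec(a).as_matrix() if a.size==3 else R.from_quat(a).as_matrix())
def ray(d,uv,z):
    p=cv2.undistortPoints(np.array([[uv]],float),np.array(d['intrinsics'],float),np.array(d['dist_coeffs'],float))[0,0]
    v=Rm(d)@np.array([p[0],p[1],1]); o=np.array(d['origin'],float)
    return o+v*(z-o[2])/v[2]
def proj(d,P):
    M=Rm(d).T; o=np.array(d['origin'],float)
    return cv2.projectPoints(np.array(P,float).reshape(-1,1,3),cv2.Rodrigues(M)[0],-M@o,np.array(d['intrinsics'],float),np.array(d['dist_coeffs'],float))[0][:,0]
E
python3 - <<'E'
from h import *
for n in('side','top'):
    d=cam(n); cv2.imwrite(f'pics/{n}0.png',d['img']); print(n,d['origin'],d['attitude'],d['intrinsics'])
    for t in('ring','eye','stool','stop0','bowl','canister','snips','pot','jar'):
        print(t,[(np.round(x['centre']),round(x['confidence'],2)) for x in manip.look_for(n,t)])
print(manip.observe())
E
```

```text
side [0.29645476 0.94089424 0.74724515] [-0.20189591  2.71334843 -1.3740916 ] [[532.67720418   0.         273.16816795]
 [  0.         532.67720418 208.57741915]
 [  0.           0.           1.        ]]
ring [(array([369., 154.]), 0.84), (array([260., 234.]), 0.77)]
eye [(array([258., 233.]), 0.87), (array([366., 152.]), 0.76)]
stool [(array([210., 283.]), 0.77), (array([282., 160.]), 0.41)]
stop0 [(array([258., 230.]), 0.68), (array([282., 214.]), 0.48), (array([360., 149.]), 0.45), (array([273., 199.]), 0.43)]
bowl [(array([246., 219.]), 0.64), (array([260., 235.]), 0.44)]
canister [(array([156., 270.]), 0.75)]
snips [(array([284., 160.]), 0.74)]
pot [(array([210., 144.]), 0.96)]
jar [(array([258., 279.]), 0.86)]
top [0.22180034 0.00895828 1.53194022] [-2.12439575  2.15852139 -0.17591983] [[546.39841446   0.         284.65982586]
 [  0.         546.39841446 207.71236388]
 [  0.           0.           1.        ]]
ring [(array([422., 293.]), 0.9), (array([266., 212.]), 0.7)]
eye [(array([422., 293.]), 0.9), (array([253., 200.]), 0.81)]
stool [(array([292., 169.]), 0.73)]
stop0 []

[... 194 characters left out ...]
joint_positions': array([-1.30262316e+00,  3.50664202e-01,  1.65181678e+00, -1.24727926e-05,
        1.13909259e+00, -8.46206537e-02]), 'joint_vel': array([ 5.18737391e-04,  6.38091663e-04, -4.70611193e-04, -8.49723800e-05,
       -1.51353357e-03,  1.08303144e-03]), 'joint_efforts': array([-2.97132290e-03, -4.97269034e+01, -2.85495526e+01,  6.96827355e-02,
        2.20064510e-02, -3.67581890e-05]), 'ee_pos': array([ 0.19004282, -0.51609955,  0.40474579]), 'tcp_rot': array([ 3.09282140e+00,  5.51302353e-01, -1.49728464e-05]), 'force': array([ 0.17973917,  0.09786285, -0.8871877 ]), 'wrist_torque': array([ 0.06144454,  0.0088292 , -0.00136474]), 'grip_force': 0.0, 'width': 0.09312558714211576}
```

```bash
python3 - <<'E'
import cv2
a=cv2.imread('pics/top0.png'); cv2.imwrite('pics/top0c.png',cv2.resize(a[80:360,130:500],(740,560),interpolation=3))
a=cv2.imread('pics/side0.png'); cv2.imwrite('pics/side0c.png',cv2.resize(a[120:320,130:410],(784,560),interpolation=3))
E
```

```text
(no output)
```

View pics/top0c.png

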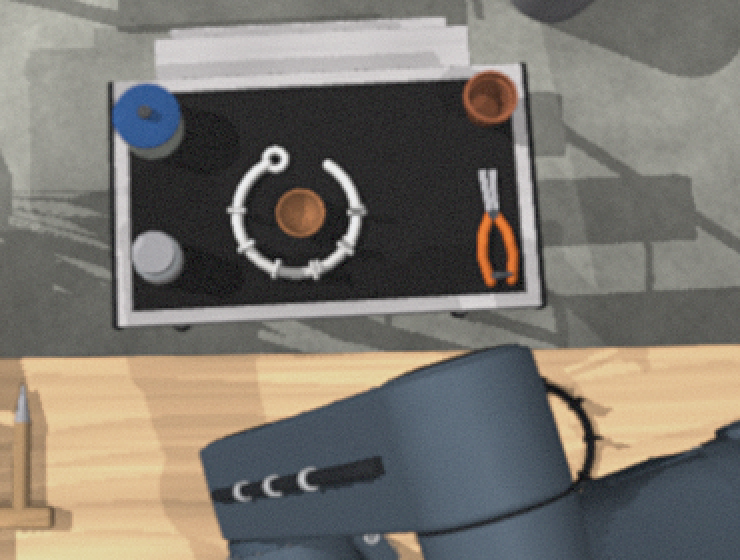

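View pics/side0c.png

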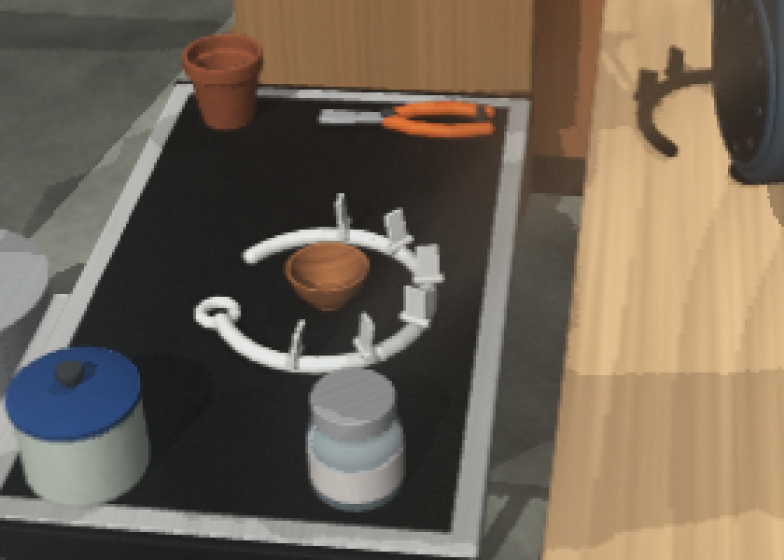

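The white C-ring, with its eyelet at crop (275,158) in the top view and upright stops, is on the dark step. The black look-alike is at the arm base, top (422,293). The white one, on the stool and with the bowl inside it, fits the description, and both enlarged crops confirm it.

```bash
cat > fit.py <<'E'
from h import *
from scipy.optimize import least_squares
A=-1.6+0.64*np.arange(6)
def pts(p,z=0.017):
    a=A+p[2]; return np.c_[p[0]+.085*np.cos(a),p[1]+.085*np.sin(a),np.full(6,z)]
E
python3 - <<'E'
from fit import *
t,s=cam('top'),cam('side')
ut=np.array([(236,211),(246,247),(276,268),(317,267),(347,248),(358,211)])/2+[130,80]
us=np.array([(295,362),(368,355),(414,320),(427,278),(397,245),(342,238)])/2.8+[130,120]
for z0 in (0,):
    f=lambda p:np.r_[(proj(t,pts(p))-ut).ravel(),(proj(s,pts(p))-us).ravel()]
    c=ray(t,(278,186),0.01); r=least_squares(f,[c[0],c[1],np.pi]); print(r.x,np.round(r.fun.reshape(-1,2),1))
    g=lambda p:np.r_[(proj(t,pts(p[:3],.017+p[3]))-ut).ravel(),(proj(s,pts(p[:3],.017+p[3]))-us).ravel()]
    print(least_squares(g,[*r.x,0]).x)
p=r.x
print('eye pred',p[:2]+.1*np.array([np.cos(p[2]-2.7),np.sin(p[2]-2.7)]),ray(t,(130+275/2,80+79),.01))
# overlay
for n,d in(('top',t),('side',s)):
    im=d['img'].copy(); 
    a=np.linspace(-2.6,2.6,80)+p[2]
    o,k=((130,80),2) if n=='top' else ((130,120),2.8)
    w=cv2.resize(im[o[1]:o[1]+240,o[0]:o[0]+280],None,fx=k,fy=k)
    for q in proj(d,np.c_[p[0]+.085*np.cos(a),p[1]+.085*np.sin(a),a*0+.007]): cv2.circle(w,tuple(int(v) for v in (q-o)*k),1,(0,0,255),-1)
    for zz in(.017,.045):
        for q in proj(d,pts(p,zz)): cv2.circle(w,tuple(int(v) for v in (q-o)*k),3,(0,255,0),1)
    cv2.imwrite(f'pics/ov_{n}.png',w[:600,:800])
print('bowl',ray(t,(280.5,186.5),.034),'tooly',R.from_rotvec(manip.observe()['tcp_rot']).as_matrix()[:,1])
print('canister,jar,pot,snips',[np.round(ray(t,u,z)[:2],3) for u,z in(((203,138),.09),((206,207),.08),((375,126),.07),((373,194),.01))])
E
python3 - <<'E'
import cv2,numpy as np
a=cv2.imread('pics/ov_top.png');b=cv2.imread('pics/ov_side.png')
a=a[100:400,50:350]; b=b[160:400,150:470]
c=np.zeros((300,620,3),np.uint8);c[:300,:300]=a;c[:240,300:]=b;cv2.imwrite('pics/ov.png',c)
E
```

```text
[0.52601779 0.01937039 3.13206525] [[-1.2 -0.2]
 [-0.8 -0.3]
 [-0.5  0.3]
 [-1.9  0.7]
 [-1.8 -1.1]
 [-2.1 -0.5]
 [ 0.6 -2.2]
 [-0.5 -2.1]
 [ 1.2 -0.8]
 [ 0.3 -0.5]
 [ 0.4 -0.9]
 [-0.2 -3.9]]
[ 0.52731665  0.01558581  3.13162541 -0.00794226]
eye pred [0.61682807 0.0612451 ] [0.60671649 0.04521665 0.01      ]
bowl [0.52107633 0.00919638 0.034     ] tooly [ 3.45503998e-01 -9.38417277e-01  3.01114086e-05]
canister,jar,pot,snips [array([0.649, 0.219]), array([0.459, 0.211]), array([ 0.682, -0.257]), array([ 0.5  , -0.253])]
```

View pics/ov.png

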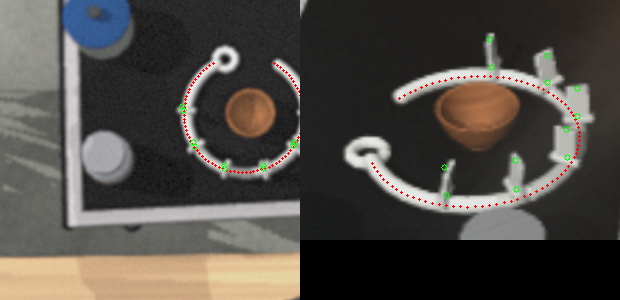

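```bash
python3 - <<'E'
from fit import *
res={}
for n in('top','side'):
    d=cam(n); im=d['img']; hsv=cv2.cvtColor(im,cv2.COLOR_BGR2HSV)
    m=((hsv[...,2]>130)&(hsv[...,1]<60)).astype(np.uint8)
    v,u=np.nonzero(m); P=np.array([ray(d,(x,y),.007)[:2] for x,y in zip(u,v)])
    k=abs(np.hypot(*(P-[.526,.017]).T)-.085)<.025; Q=P[k]
    f=lambda p:np.hypot(*(Q-p[:2]).T)-p[2]
    r=least_squares(f,[.526,.017,.085],loss='soft_l1',f_scale=.003); print(n,len(Q),r.x)
    f2=lambda p:np.hypot(*(Q-p[:2]).T)-.085
    r=least_squares(f2,[.526,.017],loss='soft_l1',f_scale=.003); print(r.x)
    q=np.degrees(np.arctan2(*(Q-r.x)[:,::-1].T))
    # gap ends about world angle 0
    w=q[abs(f2(r.x))<.006]; print('ends',w[w>0].min(),w[w<0].max())
E
```

```text
top 937 [0.52714617 0.01763278 0.08507412]
[0.52712219 0.01763595]
ends 7.811356513524961 -29.156182479211665
side 1311 [0.52855513 0.01505701 0.08637739]
[0.52827032 0.01532174]
ends 9.28491404923263 -27.309830925655266
```

drive_tool([
  [[0.62, 1, 0, 0, 0, 0], [0.62, 1, 0, 0, 0, 0], [0.62, 1, 0, 0, 0, 0], [0.62, 1, 0, 0, 0, 0], [0.62, 1, 0, 0, 0, 0]],
], jaw=1, newtons=10)

```text
clock: 1.62
ee_pos: [0.2525, -0.4151, 0.4048]
tcp_rot: [3.093, 0.551, 0.0]
force: [0.5, 0.3, 0.2]
width: 0.0643
grip_force: 0.0
```

drive_tool([
  [[0.62, 1, 0, 0, 0, 0], [0.62, 1, 0, 0, 0, 0], [0.62, 1, 0, 0, 0, 0], [0.62, 1, 0, 0, 0, 0], [0.62, 1, 0, 0, 0, 0]],
])

```text
clock: 2.03
ee_pos: [0.3145, -0.3151, 0.4048]
tcp_rot: [3.093, 0.551, 0.0]
force: [0.7, -0.7, 0.3]
width: 0.0307
grip_force: 0.0
```

drive_tool([
  [[0.62, 1, 0, 0, 0, 0], [0.62, 1, 0, 0, 0, 0], [0.62, 1, 0, 0, 0, 0], [0.62, 1, 0, 0, 0, 0], [0.62, 1, 0, 0, 0, 0]],
])

```text
clock: 2.45
ee_pos: [0.3765, -0.215, 0.4049]
tcp_rot: [3.093, 0.551, 0.0]
force: [-0.1, 0.1, -1.4]
width: 0.0009
grip_force: 0.0
```

drive_tool([
  [[0.62, 1, 0, 0, 0, 0], [0.62, 1, 0, 0, 0, 0], [0.62, 1, 0, 0, 0, 0], [0.62, 1, 0, 0, 0, 0], [0.62, 1, 0, 0, 0, 0]],
])

```text
clock: 2.87
ee_pos: [0.4385, -0.115, 0.4049]
tcp_rot: [3.093, 0.551, 0.0]
force: [0.6, -0.5, -0.2]
width: 0.0003
grip_force: 0.0
```

drive_tool([
  [[0.62, 1, 0, 0, 0, 0], [0.62, 1, 0, 0, 0, 0], [0.62, 1, 0, 0, 0, 0], [0.62, 1, 0, 0, 0, 0], [0.62, 1, 0, 0, 0, 0]],
])

```text
clock: 3.28
ee_pos: [0.5005, -0.015, 0.4048]
tcp_rot: [3.093, 0.551, 0.0]
force: [-0.1, -0.8, 0.6]
width: 0.0004
grip_force: 0.0
```

drive_tool([
  [[0.62, 1, 0, 0, 0, 0], [0.62, 1, 0, 0, 0, 0], [0.62, 1, 0, 0, 0, 0], [0.62, 1, 0, 0, 0, 0], [0.62, 1, 0, 0, 0, 0]],
])

```text
clock: 3.7
ee_pos: [0.5625, 0.085, 0.4047]
tcp_rot: [3.093, 0.551, -0.0]
force: [-0.0, -0.7, -0.5]
width: 0.0002
grip_force: 0.0
```

```bash
cat > plan.py <<'E'
import numpy as np,sys
from scipy.spatial.transform import Rotation as R
from plant import manip
o=manip.observe(); M=R.from_rotvec(o['tcp_rot']).as_matrix()
c=np.array([.5275,.0165]); th=3.125; r=.085
def way(a):
    w=a+th; t=np.array([-np.sin(w),np.cos(w)])
    e=.0175*abs(M[:2,1]@t)+.0075*abs(M[:2,0]@t)
    s=np.array([(a+1.6-.64*i)*r+e for i in range(6)])*1e3
    z=min(np.interp(x,[-6,0,26,33,46],[36,36,23,23,36]) for x in s)
    return np.r_[c+r*np.array([np.cos(w),np.sin(w)]),z/1e3+.186]
p=o['ee_pos'].copy(); A=np.linspace(-2.1,2.12,51)
print('down',np.round((way(A[0])-p)/.02,2)); p=way(A[0])
for i,a in enumerate(A[1:]):
    d=np.round((way(a)-p)/.02,2); p=p+d*.02
    print(i//5,round(a,2),d.tolist(),round(p[2]-.186,3))
E
python3 plan.py
```

```text
down [ 0.45  0.21 -9.14]
0 -2.02 [-0.31, 0.17, 0.0] 0.036
0 -1.93 [-0.33, 0.15, 0.0] 0.036
0 -1.85 [-0.34, 0.12, 0.0] 0.036
0 -1.76 [-0.35, 0.09, -0.05] 0.035
0 -1.68 [-0.35, 0.05, -0.15] 0.032
1 -1.59 [-0.36, 0.03, -0.15] 0.029
1 -1.51 [-0.36, 0.0, -0.15] 0.026
1 -1.42 [-0.35, -0.03, -0.15] 0.023
1 -1.34 [-0.36, -0.06, 0.0] 0.023
1 -1.26 [-0.34, -0.09, 0.23] 0.028
2 -1.17 [-0.34, -0.12, 0.34] 0.034
2 -1.09 [-0.33, -0.15, 0.08] 0.036
2 -1.0 [-0.31, -0.17, -0.18] 0.032
2 -0.92 [-0.3, -0.2, -0.21] 0.028
2 -0.83 [-0.28, -0.23, -0.21] 0.024
3 -0.75 [-0.26, -0.25, -0.05] 0.023
3 -0.67 [-0.24, -0.26, 0.37] 0.03
3 -0.58 [-0.21, -0.29, 0.28] 0.036
3 -0.5 [-0.19, -0.31, -0.05] 0.035
3 -0.41 [-0.16, -0.32, -0.2] 0.031
4 -0.33 [-0.14, -0.33, -0.19] 0.027
4 -0.24 [-0.1, -0.34, -0.19] 0.023
4 -0.16 [-0.08, -0.35, -0.02] 0.023
4 -0.07 [-0.05, -0.36, 0.35] 0.03
4 0.01 [-0.02, -0.35, 0.3] 0.036
5 0.09 [0.02, -0.36, 0.0] 0.036
5 0.18 [0.04, -0.36, -0.17] 0.033
5 0.26 [0.07, -0.35, -0.16] 0.029
5 0.35 [0.1, -0.34, -0.17] 0.026
5 0.43 [0.14, -0.34, -0.15] 0.023
6 0.52 [0.15, -0.32, 0.11] 0.025
6 0.6 [0.19, -0.31, 0.37] 0.033
6 0.69 [0.21, -0.29, 0.17] 0.036
6 0.77 [0.23, -0.27, -0.07] 0.035
6 0.85 [0.26, -0.25, -0.18] 0.031
7 0.94 [0.28, -0.23, -0.17] 0.028
7 1.02 [0.29, -0.2, -0.17] 0.024
7 1.11 [0.31, -0.18, -0.06] 0.023
7 1.19 [0.33, -0.15, 0.2] 0.027
7 1.28 [0.33, -0.13, 0.33] 0.034
8 1.36 [0.35, -0.09, 0.12] 0.036
8 1.44 [0.35, -0.07, -0.04] 0.035
8 1.53 [0.36, -0.04, -0.16] 0.032
8 1.61 [0.36, -0.0, -0.15] 0.029
8 1.7 [0.35, 0.02, -0.15] 0.026
9 1.78 [0.36, 0.06, -0.14] 0.023
9 1.87 [0.35, 0.08, -0.01] 0.023
9 1.95 [0.34, 0.12, 0.23] 0.028
9 2.04 [0.33, 0.14, 0.42] 0.036
9 2.12 [0.31, 0.17, 0.0] 0.036
```

drive_tool([
  [[0.09, 0.042, -0.9, 0, 0, 0], [0.09, 0.042, -0.9, 0, 0, 0], [0.09, 0.042, -0.9, 0, 0, 0], [0.09, 0.042, -0.9, 0, 0, 0], [0.09, 0.042, -0.9, 0, 0, 0]],
])

```text
clock: 4.12
ee_pos: [0.5711, 0.0882, 0.3139]
tcp_rot: [3.093, 0.552, 0.0]
force: [0.9, 1.1, -0.2]
width: 0.0004
grip_force: 0.0
```

drive_tool([
  [[0, 0, -1, 0, 0, 0], [0, 0, -1, 0, 0, 0], [0, 0, -1, 0, 0, 0], [0, 0, -1, 0, 0, 0], [0, 0, -0.64, 0, 0, 0]],
])

```text
clock: 4.53
ee_pos: [0.5707, 0.088, 0.2201]
tcp_rot: [-3.093, -0.551, 0.003]
force: [-0.1, -0.4, -0.1]
width: 0.0004
grip_force: 0.0
```

```bash
python3 - <<'E'
from h import *
import cv2
a=cam('top')['img'];b=cam('side')['img']
a=cv2.resize(a[130:240,220:340],None,fx=3.2,fy=3.2,interpolation=3);b=cv2.resize(b[170:280,190:310],None,fx=3.2,fy=3.2,interpolation=3)
cv2.imwrite('pics/entry.png',np.hstack([a,b])); print(manip.observe()['ee_pos'])
E
```

```text
[0.5705467  0.08804158 0.22012997]
```

View pics/entry.png

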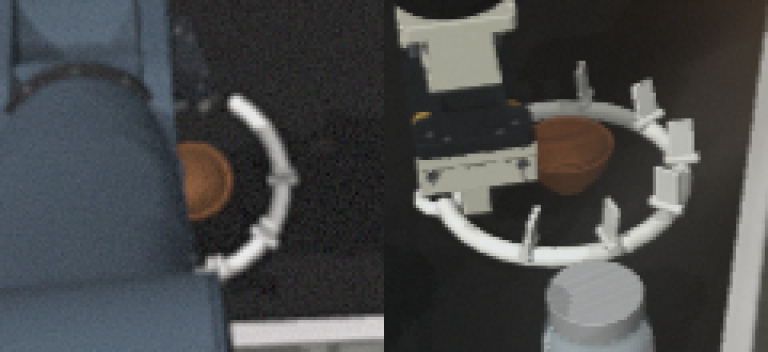

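The side view shows the closed fingertips at crop (475,205). They are just above the bar between the eyelet and stop0, crop (530,235), with the bowl and jar clear. I'll start the sweep.

drive_tool([
  [[-0.3, 0.19, 0.05, 0, 0, 0], [-0.33, 0.16, 0, 0, 0, 0], [-0.34, 0.12, 0, 0, 0, 0], [-0.35, 0.09, 0, 0, 0, 0], [-0.35, 0.05, -0.12, 0, 0, 0]],
])

```text
clock: 5.05
ee_pos: [0.537, 0.1007, 0.2215]
tcp_rot: [3.093, 0.552, 0.003]
force: [0.5, -0.1, 0.6]
width: 0.0002
grip_force: 0.1
```

drive_tool([
  [[-0.36, 0.03, -0.15, 0, 0, 0], [-0.36, 0, -0.15, 0, 0, 0], [-0.35, -0.03, -0.12, 0, 0, 0], [-0.36, -0.06, 0, 0, 0, 0], [-0.17, -0.04, 0, 0, 0, 0]],
])

```text
clock: 5.47
ee_pos: [0.5046, 0.0981, 0.2118]
tcp_rot: [-3.093, -0.551, 0.002]
force: [0.7, 0.2, -0.0]
width: 0.0009
grip_force: 0.0
```

```bash
python3 - <<'E'
from h import *
import cv2
b=cam('side')['img']
b=cv2.resize(b[170:280,190:310],None,fx=4,fy=4,interpolation=3)
cv2.imwrite('pics/s0.png',b); print(manip.observe()['ee_pos'],manip.observe()['force'])
E
```

```text
[0.50453704 0.09803099 0.2119637 ] [-0.01627382  0.88450086 -0.13939975]
```

View pics/s0.png

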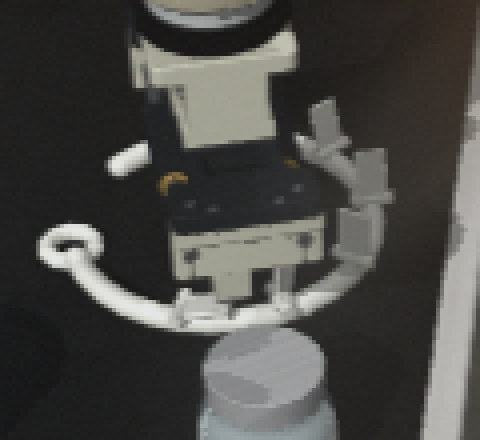

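Stop0 lies flat at crop (205,305), stop1 is still upright at (283,285), and the ring hasn't moved. Continuing.

```bash
sed -i 's/^p=o.*$/p=o["ee_pos"].copy(); a0=np.arctan2(*(p[:2]-c)[::-1])-th; a0=(a0+np.pi)%(2*np.pi)-np.pi; A=np.linspace(a0,2.12,int((2.12-a0)\/.08)+1)/; s/^print(.down.*$//' plan.py; python3 plan.py
```

```text
0 -1.2 [-0.33, -0.09, 0.28] 0.032
0 -1.12 [-0.32, -0.13, 0.22] 0.036
0 -1.04 [-0.3, -0.16, -0.09] 0.034
0 -0.96 [-0.3, -0.18, -0.21] 0.03
0 -0.87 [-0.27, -0.21, -0.2] 0.026
1 -0.79 [-0.26, -0.23, -0.15] 0.023
1 -0.71 [-0.24, -0.24, 0.14] 0.026
1 -0.63 [-0.22, -0.27, 0.39] 0.034
1 -0.55 [-0.2, -0.28, 0.12] 0.036
1 -0.47 [-0.17, -0.3, -0.11] 0.034
2 -0.39 [-0.15, -0.31, -0.19] 0.03
2 -0.31 [-0.12, -0.32, -0.18] 0.026
2 -0.23 [-0.1, -0.33, -0.17] 0.023
2 -0.15 [-0.07, -0.34, 0.04] 0.024
2 -0.07 [-0.04, -0.34, 0.34] 0.031
3 0.02 [-0.01, -0.34, 0.27] 0.036
3 0.1 [0.01, -0.35, 0.0] 0.036
3 0.18 [0.04, -0.34, -0.16] 0.033
3 0.26 [0.07, -0.33, -0.16] 0.03
3 0.34 [0.1, -0.33, -0.16] 0.026
4 0.42 [0.12, -0.33, -0.17] 0.023
4 0.5 [0.15, -0.31, 0.04] 0.024
4 0.58 [0.17, -0.29, 0.36] 0.031
4 0.66 [0.2, -0.29, 0.25] 0.036
4 0.74 [0.21, -0.26, -0.01] 0.036
5 0.82 [0.24, -0.25, -0.18] 0.032
5 0.91 [0.26, -0.23, -0.16] 0.029
5 0.99 [0.28, -0.2, -0.17] 0.026
5 1.07 [0.29, -0.19, -0.13] 0.023
5 1.15 [0.3, -0.15, 0.04] 0.024
6 1.23 [0.32, -0.14, 0.31] 0.03
6 1.31 [0.33, -0.1, 0.3] 0.036
6 1.39 [0.33, -0.09, 0.0] 0.036
6 1.47 [0.34, -0.05, -0.09] 0.034
6 1.55 [0.34, -0.02, -0.15] 0.031
7 1.63 [0.35, -0.0, -0.14] 0.028
7 1.72 [0.34, 0.03, -0.14] 0.026
7 1.8 [0.34, 0.06, -0.13] 0.023
7 1.88 [0.33, 0.08, 0.0] 0.023
7 1.96 [0.33, 0.11, 0.26] 0.028
8 2.04 [0.31, 0.14, 0.39] 0.036
8 2.12 [0.31, 0.16, 0.0] 0.036
```

drive_tool([
  [[-0.33, -0.09, 0.28, 0, 0, 0], [-0.32, -0.13, 0.22, 0, 0, 0], [-0.3, -0.16, -0.09, 0, 0, 0], [-0.3, -0.18, -0.21, 0, 0, 0], [-0.27, -0.21, -0.2, 0, 0, 0]],
])

```text
clock: 5.93
ee_pos: [0.4746, 0.0825, 0.212]
tcp_rot: [3.093, 0.551, 0.001]
force: [-0.6, 0.5, -0.1]
width: 0.0006
grip_force: 0.1
```

drive_tool([
  [[-0.26, -0.23, -0.15, 0, 0, 0], [-0.24, -0.24, 0.1, 0, 0, 0], [-0.22, -0.27, 0.43, 0, 0, 0], [-0.2, -0.28, 0.12, 0, 0, 0], [-0.17, -0.3, -0.11, 0, 0, 0]],
])

```text
clock: 6.35
ee_pos: [0.4535, 0.0559, 0.2211]
tcp_rot: [3.092, 0.551, 0.004]
force: [0.3, -0.1, 0.3]
width: 0.0005
grip_force: 0.2
```

drive_tool([
  [[-0.15, -0.31, -0.19, 0, 0, 0], [-0.12, -0.32, -0.18, 0, 0, 0], [-0.1, -0.33, -0.17, 0, 0, 0], [-0.07, -0.34, 0.04, 0, 0, 0], [-0.04, -0.34, 0.34, 0, 0, 0]],
])

```text
clock: 6.77
ee_pos: [0.4434, 0.023, 0.2159]
tcp_rot: [-3.092, -0.551, 0.004]
force: [-0.5, 0.6, -0.5]
width: 0.0002
grip_force: 0.0
```

```bash
python3 - <<'E'
from h import *
import cv2
b=cam('side')['img']
b=cv2.resize(b[170:280,190:310],None,fx=4,fy=4,interpolation=3)
cv2.imwrite('pics/s2.png',b)
E
python3 plan.py|head -20
```

```text
0 0.03 [-0.07, -0.34, 0.22] 0.036
0 0.11 [0.02, -0.34, -0.02] 0.036
0 0.19 [0.04, -0.34, -0.16] 0.032
0 0.27 [0.08, -0.33, -0.17] 0.029
0 0.35 [0.09, -0.33, -0.15] 0.026
1 0.43 [0.13, -0.32, -0.15] 0.023
1 0.51 [0.15, -0.31, 0.08] 0.025
1 0.59 [0.17, -0.29, 0.36] 0.032
1 0.67 [0.2, -0.28, 0.21] 0.036
1 0.75 [0.22, -0.26, -0.03] 0.035
2 0.83 [0.24, -0.25, -0.17] 0.032
2 0.91 [0.26, -0.22, -0.17] 0.029
2 0.99 [0.27, -0.2, -0.16] 0.025
2 1.07 [0.29, -0.18, -0.12] 0.023
2 1.15 [0.31, -0.16, 0.06] 0.024
3 1.23 [0.31, -0.13, 0.31] 0.03
3 1.32 [0.33, -0.1, 0.28] 0.036
3 1.4 [0.33, -0.08, 0.0] 0.036
3 1.48 [0.34, -0.05, -0.1] 0.034
3 1.56 [0.34, -0.03, -0.14] 0.031
```

View pics/s2.png

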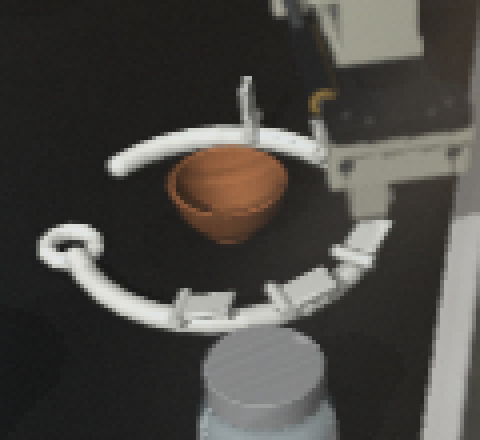

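Stops 0–2 are flat at crop (205,305), (305,288) and (368,240), and the ring is unmoved. Continuing.

drive_tool([
  [[-0.03, -0.34, 0.25, 0, 0, 0], [0.02, -0.34, 0, 0, 0, 0], [0.04, -0.34, -0.16, 0, 0, 0], [0.08, -0.33, -0.17, 0, 0, 0], [0.09, -0.33, -0.15, 0, 0, 0]],
])

```text
clock: 7.23
ee_pos: [0.448, -0.0106, 0.2117]
tcp_rot: [-3.093, -0.551, 0.0]
force: [0.3, 0.6, -0.7]
width: 0.0009
grip_force: 0.2
```

drive_tool([
  [[0.13, -0.32, -0.15, 0, 0, 0], [0.15, -0.31, 0.04, 0, 0, 0], [0.17, -0.29, 0.36, 0, 0, 0], [0.2, -0.28, 0.23, 0, 0, 0], [0.22, -0.26, -0.03, 0, 0, 0]],
])

```text
clock: 7.65
ee_pos: [0.4661, -0.0398, 0.2224]
tcp_rot: [3.092, 0.551, 0.003]
force: [-0.0, 0.2, 0.6]
width: 0.0006
grip_force: 0.0
```

drive_tool([
  [[0.24, -0.25, -0.17, 0, 0, 0], [0.26, -0.22, -0.17, 0, 0, 0], [0.27, -0.2, -0.16, 0, 0, 0], [0.29, -0.18, -0.12, 0, 0, 0], [0.31, -0.16, 0.03, 0, 0, 0]],
])

```text
clock: 8.07
ee_pos: [0.493, -0.0596, 0.2085]
tcp_rot: [-3.092, -0.551, 0.002]
force: [-0.6, -0.8, -0.5]
width: 0.0004
grip_force: 0.1
```

```bash
python3 plan.py; python3 - <<'E'
from h import *
import cv2
b=cam('side')['img']
b=cv2.resize(b[150:280,190:310],None,fx=4,fy=4,interpolation=3)
cv2.imwrite('pics/s4.png',b)
E
```

```text
0 1.25 [0.31, -0.2, 0.45] 0.031
0 1.34 [0.36, -0.11, 0.23] 0.036
0 1.42 [0.36, -0.08, -0.01] 0.036
0 1.51 [0.37, -0.04, -0.16] 0.033
0 1.6 [0.37, -0.02, -0.15] 0.03
1 1.68 [0.37, 0.02, -0.16] 0.026
1 1.77 [0.36, 0.06, -0.15] 0.023
1 1.86 [0.36, 0.08, -0.02] 0.023
1 1.95 [0.36, 0.11, 0.2] 0.027
1 2.03 [0.34, 0.15, 0.44] 0.036
2 2.12 [0.32, 0.17, 0.01] 0.036
```

View pics/s4.png

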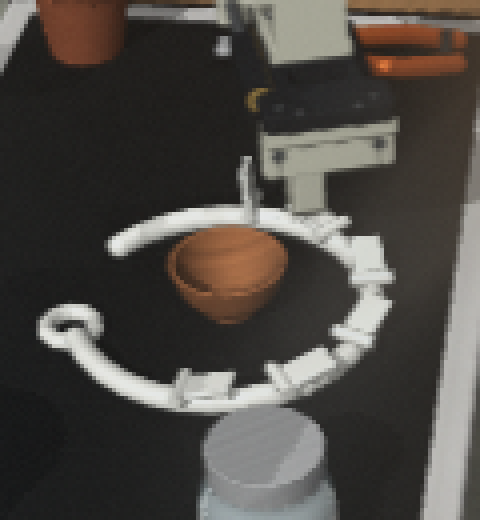

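Stops 0–4 are flat. Only stop5, at crop (247,190), is still upright. I'll fold it, lift and check.

drive_tool([
  [[0.31, -0.2, 0.45, 0, 0, 0], [0.36, -0.11, 0.23, 0, 0, 0], [0.36, -0.08, -0.01, 0, 0, 0], [0.37, -0.04, -0.16, 0, 0, 0], [0.37, -0.02, -0.15, 0, 0, 0]],
])

```text
clock: 8.53
ee_pos: [0.5288, -0.0683, 0.2162]
tcp_rot: [3.093, 0.551, 0.0]
force: [-1.4, 0.2, 0.7]
width: 0.0004
grip_force: 0.1
```

drive_tool([
  [[0.37, 0.02, -0.16, 0, 0, 0], [0.36, 0.06, -0.15, 0, 0, 0], [0.36, 0.08, -0.02, 0, 0, 0], [0.36, 0.11, 0.1, 0, 0, 0], [0.34, 0.15, 0.5, 0, 0, 0]],
])

```text
clock: 8.95
ee_pos: [0.5642, -0.0596, 0.2209]
tcp_rot: [-3.092, -0.551, 0.004]
force: [-0.0, 0.1, 0.6]
width: 0.0006
grip_force: 0.0
```

drive_tool([
  [[0, 0, 1, 0, 0, 0], [0, 0, 1, 0, 0, 0], [0, 0, 1, 0, 0, 0], [0, 0, 1, 0, 0, 0], [0, 0, 1, 0, 0, 0]],
])

```text
clock: 9.37
ee_pos: [0.5641, -0.0596, 0.3232]
tcp_rot: [3.093, 0.552, 0.0]
force: [0.3, -0.2, 0.1]
width: 0.0003
grip_force: 0.0
```

drive_tool([
  [[0, -1, 0.5, 0, 0, 0], [0, -1, 0.5, 0, 0, 0], [0, -1, 0.5, 0, 0, 0], [0, -1, 0.5, 0, 0, 0], [0, 0, 0, 0, 0, 0]],
])

```text
clock: 9.78
ee_pos: [0.5644, -0.1423, 0.3641]
tcp_rot: [3.091, 0.548, 0.005]
force: [0.2, 0.2, -0.5]
width: 0.0003
grip_force: 0.0
```

```bash
python3 - <<'E'
from h import *
import cv2
b=cam('side')['img']
b=cv2.resize(b[130:280,180:330],None,fx=4,fy=4,interpolation=3)
cv2.imwrite('pics/s5.png',b)
E
```

```text
(no output)
```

View pics/s5.png

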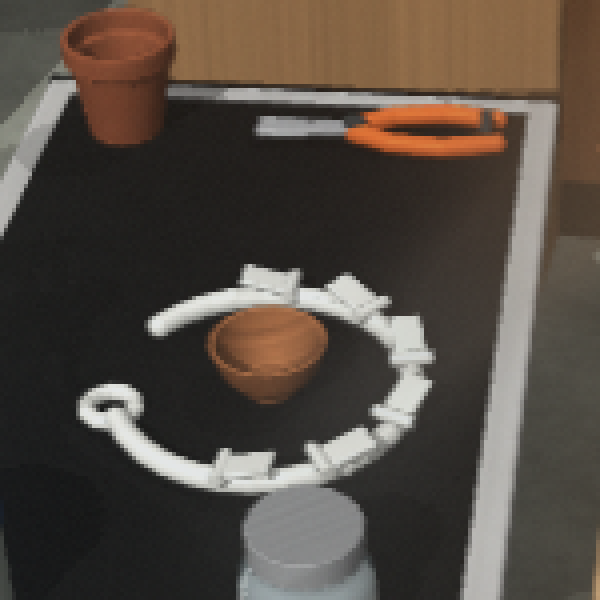

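All six look flat. I'll check stop5's angle, at crop (270,280), numerically before handing in.

```bash
python3 - <<'E'
from h import *
s=cam('side'); c=np.array([.5275,.0165]); th=3.125
for i in (0,4,5):
  w=-1.6+.64*i+th; n=np.array([np.cos(w),np.sin(w)]); t=np.array([-n[1],n[0]])
  for q in (.9,1.1,1.3,1.5):
    P=[np.r_[c+n*(.085+k)+t*.03*np.sin(q),.015+.03*np.cos(q)] for k in(-.009,.009)]
    print(i,q,np.round((proj(s,P)-[180,130])*4).tolist())
E
```

```text
0 0.9 [[266.0, 435.0], [258.0, 456.0]]
0 1.1 [[273.0, 443.0], [264.0, 464.0]]
0 1.3 [[277.0, 451.0], [269.0, 473.0]]
0 1.5 [[280.0, 460.0], [271.0, 482.0]]
4 0.9 [[328.0, 271.0], [350.0, 258.0]]
4 1.1 [[324.0, 276.0], [346.0, 263.0]]
4 1.3 [[322.0, 282.0], [344.0, 270.0]]
4 1.5 [[321.0, 290.0], [343.0, 277.0]]
5 0.9 [[244.0, 265.0], [250.0, 247.0]]
5 1.1 [[239.0, 271.0], [245.0, 254.0]]
5 1.3 [[236.0, 279.0], [242.0, 262.0]]
5 1.5 [[235.0, 287.0], [241.0, 270.0]]
```

```bash
python3 -c "
from plant import manip
print(manip.job_done())"
```

```text
the job is handed in; nothing more can be done
None
```

All six stops on the white ring were folded down in order from the eyelet end (the three I measured lie at about 1.35 rad or more). The ring and bowl are visibly where they were, the hand is clear, and the job is handed in; no verdict was returned.

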